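# Wedge the spring clip off the wheel axle

## Robot

A 7-joint arm with a two-finger parallel gripper is mounted at the origin on a cart in front of the work surface, level with it; the furniture and walls round the work are solid. World frame = base frame: x ahead of the robot, y to its left, z up, the work surface at z = 0. Lengths are in m, angles in rad, forces in N, time in s.
With the tool pointing down it reaches from about 0.425 to 1.025 m from the base axis. Payload 9.4 kg.
Tool frame: the origin (TCP) lies at the very end of the fingers, on their centre line; the grasp point (between the pads) lies 19 mm behind it; z points along the fingers, y is the direction in which the jaws open and shut (so a half turn about z gives the same grasp; the last joint's range is limited). The gripper opens to 85 mm and grips with 20 to 120 N. Pads are 22 mm wide; open, the fingers measure 114 mm over their backs; the gripper's body (76 mm by 85 mm) begins 54 mm behind the grasp point. The pads swing forward as they close: fully open they stand 13 mm farther back than shut.
Start: joints at [-1.283, 0.599, -0.003, 1.599, 0.002, 0.943, -0.08], TCP at [0.259, 0.677, 0.209] pointing down, gripper open.
Joint ranges: [-2.57, 2.57], [-0.35, 1.97], [-1.29, 1.29], [0.11, 2.56], [-1.05, 4.19], [0.11, 1.86], [-2.63, 2.63]. Speed limits (rad/s): [2.22, 2.22, 3.01, 3.01, 3.14, 3.14, 3.14].

## Interface

Orientations are given as [roll, pitch, yaw] about the fixed x, y, z axes, in that order (R = Rz(yaw) Ry(pitch) Rx(roll)).
In Python, from cell import read_state, capture, camera_info, close_job, search_frame, pinpoint gives the robot as it stands.
- The arm moves only by the tool play_rows, never from a script. Its argument "steps" is one flat list of numbers, 6 for each row, row after row: the shift along the tool's x, y, z in mm, then the turn, a rotation vector about the tool's x, y, z in degrees. In form: [dx, dy, dz, rx, ry, rz, dx, dy, dz, rx, ry, rz, ...]. A call has 1 to 12 rows; each row shifts and turns the pose as measured when the row begins, along the tool's axes as they then stand; what a row does not reach is not made up. A row lasts 1/12 s, in which the tool goes at most 41.7 mm and 7.16 degrees, less where a joint would pass 70% of its speed; a pose out of reach is approached as far as the arm can. A call is refused whole if a number of a shift passes 41.7 or a number of a turn 7.16, either way. A call with a gripper value outside its range is refused whole. "jaw" is the gripper command: -1 is shut, 1 is fully open, values between are in proportion, set as the call begins (left out, the last holds). The fingers move at their own pace and stop on an object; the grip force is fixed at half the most. Time passes only in rows, so rows that do not move let the fingers close. It gives the time, the measured TCP pose, the force and the opening at its end, in the units of the state.
- read_state(): the state, without advancing time (a new reading comes with each control period).
- capture(name): name is "scene" or "top" or "wrist"; returns (picture, depth): 384x512x3 uint8, red, green, blue; 384x512 float32, m along the optical axis (not along the pixel's ray), 0 where there is no reading.
- camera_info(name): a dict with "intrinsics" (3x3 intrinsics, pixels), "R" (3x3) and "t" (3): a world point X has camera coordinates R X + t. Camera axes: x right, y down, z forward; pixel columns grow to the right and rows downward; lengths in m; the calibration is good to about 2 mm. The wrist camera is an equidistant fisheye: a pixel r from the principal point sees the ray r / f radians off the axis. A picture is of the moment at which its call begins: read the wrist's pose just before it. camera_info takes no time and is no camera call; for the wrist camera it gives the pose at the moment of the call.
- close_job(): hands the job in, once; it reports no verdict.
Trained networks look in the newest picture that a camera, given by its name, has taken for a name from the list of things; names that differ only in an ending like _2 or _b are one class to them, and where a whole thing is asked for, a point or a joint stands for the part that bears it (a point fixed in the world has none). Each returns a list of dicts, best first, with "conf" (0 to 1); they miss things now and then, are a little off and sometimes report something else, mostly with a low value. They report only what shows in the picture. A call takes as long as a camera call. They do not tell look-alikes from the thing itself.
- search_frame(camera, target): "point" ([column, row] in pixels, amid what is visible of it).
- pinpoint(camera, target): "point" ([column, row] in pixels: a listed point, or the origin of a listed thing).
The state is a dict: "time": time; "joint_pos": joint angles; "qvel": joint speeds; "effort": joint torques, N m; "ee_pos": TCP position; "ee_rot": TCP orientation; "force": force on the tool from outside, world axes, zero at the start; "wrist_torque": the same for the moment, N m; "width": finger opening in m.
Only numpy, scipy, OpenCV 4.12 (cv2) and the standard library are available. Lean on these libraries where they do the work, as an engineer would, in place of code of your own. Each camera call takes 0.05 s, during which the arm holds its last target. There are 200 camera calls.

## Task

A red spring clip keeps the wheel on its axle. Take the yellow wedge and slide it, thin end first, along the axle from its free end and under the clip's bridge until the clip spreads and rides up off the axle, then bring the clip and the wedge to the green mat and leave both there.

Things in the scene. Friction and masses are not known exactly. Their poses are not given: they have to be found in the camera images.
- wedge: Yellow wedge, 140 mm long, 0.1 kg, lying on the mat. Origin: on its underside below the middle of the handle; +x to the thin end, z up. Handle: upright block x -20 to 20, 24 mm wide (y), 65 mm high, to be pinched across its width. Then a level step x 20 to 50, 38 mm high, 14 mm wide, and a straight ramp down to the thin end x = 120, there 3 mm high, 6 mm wide. The underside is flat.
- clip: Red spring clip saddling the axle, 18 mm long. Origin: in its middle, on the axle's centre line; y along the axle to its free end, z up. Bridge 51 mm wide (x), z 34 to 39. The window below it down to the axle's top (z 12) is open, 42 mm wide. Two sprung legs reach down to z -16; lifted over 11 mm they have spread and let go. The push takes 5 to 10 N. Freed, it rides on the wedge's step.
- axle_bracket: Fixed blue bracket, 24 mm steel axle 90 mm above the table. Origin: at table height below the axle, in the front face of two cheeks (x 21 to 33 each side, up to z 140) that back the clip; y along the axle to its free end at y 52, z up. Between the cheeks the way over the axle (top z 102) is open back to a 68 mm wheel at y -82 to -97. Steel base 90 x 130 mm. The clip sits at y 10.
- mat: Green mat, fixed, 110 mm (x) by 260 mm (y), 3 mm thick. Origin: centre of its underside, z up. A clip stood on it rests on its legs, its bridge 50 mm up.
There are look-alikes about, which are no part of the job. There is more than one size of the clip; the job needs the smaller.

How it is judged:
On the way:
1. with the wedge's thin end pushed through under the clip's bridge (at least 20 mm past the clip's middle), the clip has come up at least 12 mm off its seat on the axle (z of clip in the frame of axle_bracket above 0.102 m and horizontal distance between clip and axle_bracket below 0.07 m and y of wedge in the frame of clip between 0 and 0.1 m and x of wedge in the frame of clip between -0.035 and 0.035 m and z of wedge in the frame of clip between -0.06 and 0.034 m), for 0.2 s.
At the end, for the whole second after the job is handed in: The clip's origin and the wedge's handle are both over the mat (inside its 110 x 260 mm outline), the clip lower than 60 mm and the wedge's origin lower than 50 mm above the table, both at rest (x of clip in the frame of mat between -0.055 and 0.055 m and y of clip in the frame of mat between -0.13 and 0.13 m and height (world z) of clip below 0.06 m and x of wedge in the frame of mat between -0.055 and 0.055 m and y of wedge in the frame of mat between -0.13 and 0.13 m and height (world z) of wedge below 0.05 m and linear speed of each of clip, wedge below 0.03 m/s); the robot touches nothing.
It also fails if it takes over 58 s, if anything falls off the work surface, if the arm or the gripper's body presses on something with over 40 N, if the wrist force passes 120 N, or if a joint passes its speed limit or range.

## Working session

There is one attempt and no reset: what is moved stays moved. The work goes in short steps, Python scripts to look and compute and a tool call to move; the robot and the scene stay as the last step left them, time stands still between calls to the robot, and variables do not carry over. Pictures are saved under pics/ and viewed, about 8 in all and at most 12, crops included, and the job is handed in when it is done.

Besides the shell and the picture viewer there is one more tool, called after ">>>" as name(argument=value, ...), one argument or row to a line, values as JSON. play_rows: Moves the arm, as the interface text tells. Its arguments: {"type":"object","properties":{"steps":{"type":"array"},"jaw":{"type":"number"}},"required":["steps"]}

```bash
ls; mkdir -p pics; cat > h.py <<'E'
import numpy as np, cv2
from cell import *
def shot(cam,fn=None):
    ci=camera_info(cam); im,d=capture(cam)
    if fn: cv2.imwrite('pics/'+fn,im[:,:,::-1])
    return ci,im,d
def world(ci,u,v,z):  # depth point, pinhole
    K=np.array(ci['intrinsics']);R=np.array(ci['R']);t=np.array(ci['t'])
    p=np.stack([(u-K[0,2])/K[0,0]*z,(v-K[1,2])/K[1,1]*z,z],-1)
    return (p-t)@R
def cloud(ci,d):
    v,u=np.mgrid[:d.shape[0],:d.shape[1]]
    return world(ci,u,v,d)
E
python3 - <<'E'
from h import *
print(read_state())
ims=[]
for c in ['scene','top']:
    ci,im,d=shot(c)
    print(c,np.round(-np.array(ci['R']).T@ci['t'],3))
    np.savez(c+'.npz',im=im,d=d); P=cloud(ci,d)
    for n in ['wedge','clip','axle_bracket','mat']:
        for f in (search_frame,pinpoint):
            for r in f(c,n):
                u,v=np.round(r['point']).astype(int)
                u=min(max(u,0),511);v=min(max(v,0),383)
                print(n,f.__name__,round(r['conf'],2),u,v,np.round(P[v,u],3))
    cv2.imwrite(f'pics/{c}0.png',im[:,:,::-1])
E
```

```text
pics
{'time': 0.0, 'joint_pos': array([-1.28271927,  0.60015945, -0.00254922,  1.60015366,  0.00179341,
        0.94292763, -0.07981155]), 'qvel': array([0.00122408, 0.00046139, 0.00095633, 0.00242573, 0.00058741,
       0.00137046, 0.00036086]), 'effort': array([ 1.41456316e-03, -7.76485348e+01,  1.56510562e+00, -2.58022964e+01,
        1.22329110e-02,  9.12837713e-03, -6.70399800e-06]), 'ee_pos': array([0.25846205, 0.67679282, 0.20798363]), 'ee_rot': array([-3.13995287e+00,  1.41086617e-04,  2.77686376e+00]), 'force': array([-0.21173457,  0.48988727, -0.44536119]), 'wrist_torque': array([-0.00299034,  0.01566694,  0.04088716]), 'width': 0.08543429733469692}
scene [ 0.199 -0.45   0.883]
wedge call 0.84 201 176 [0.465 0.304 0.038]
wedge call 0.57 198 174 [0.46  0.314 0.039]
clip call 0.73 275 219 [0.547 0.063 0.073]
clip call 0.57 344 235 [ 0.63  -0.081  0.126]
clip call 0.61 342 240 [ 0.611 -0.095  0.139]
axle_bracket call 0.74 356 271 [ 0.622 -0.145  0.079]
axle_bracket call 0.58 341 264 [ 0.607 -0.114  0.075]
mat call 0.91 208 186 [0.468 0.27  0.03 ]
mat call 0.67 206 182 [0.469 0.283 0.033]
top [0.482 0.141 0.911]
wedge call 0.66 167 236 [0.467 0.323 0.047]
wedge call 0.58 161 234 [0.472 0.331 0.072]
clip call 0.91 276 192 [0.561 0.081 0.076]
clip call 0.87 350 152 [ 0.638 -0.07   0.133]
clip call 0.96 271 195 [0.554 0.092 0.076]
clip call 0.63 348 157 [ 0.628 -0.066  0.131]
axle_bracket call 0.55 369 158 [ 0.632 -0.121  0.094]
axle_bracket call 0.98 343 163 [ 0.635 -0.085  0.012]
mat call 0.76 170 222 [0.498 0.325 0.005]
mat call 0.85 169 226 [0.489 0.328 0.004]
```

```bash
python3 - <<'E'
import cv2
a=cv2.imread('pics/top0.png');b=cv2.imread('pics/scene0.png')
cv2.imwrite('pics/t1.png',cv2.resize(a,(800,600),interpolation=cv2.INTER_CUBIC));cv2.imwrite('pics/s1.png',cv2.resize(b,(800,600),interpolation=cv2.INTER_CUBIC))
E
```

```text
(no output)
```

View pics/t1.png

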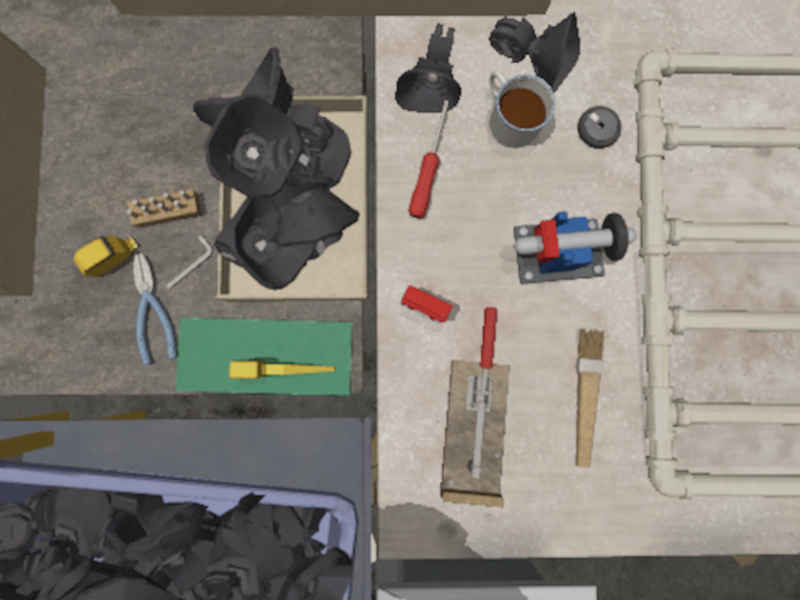

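View pics/s1.png

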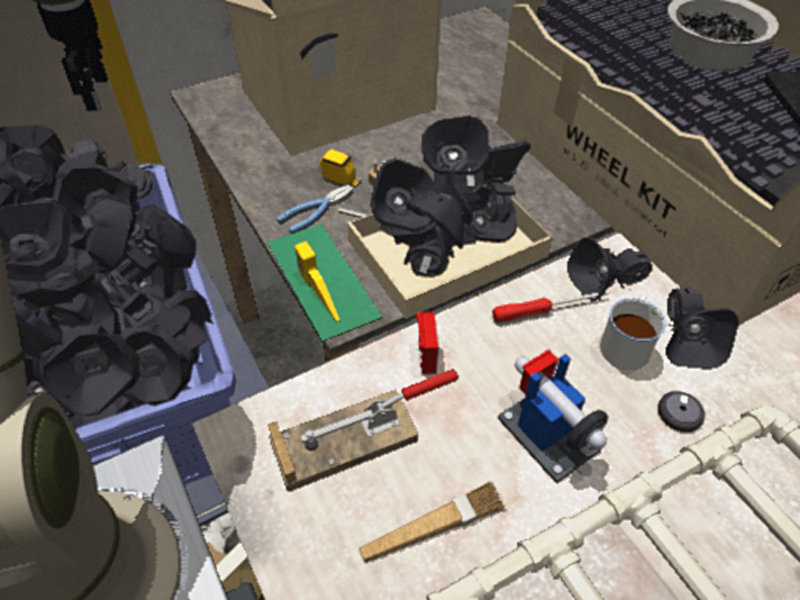

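The top view shows the wedge on the mat (handle ~(244,370), thin end ~(333,369), pointing -y). The clip is on the axle at ~(548,240), with the free end at ~(517,247). The loose clip at (426,303) is a look-alike. Next I'll measure the wedge and axle lines.

```bash
python3 - <<'E'
from h import *
for c in ['top','scene']:
    ci=camera_info(c); D=np.load(c+'.npz'); im=D['im'];P=cloud(ci,D['d'])
    hsv=cv2.cvtColor(im,cv2.COLOR_RGB2HSV);H,S,V=cv2.split(hsv)
    x,y,z=P[...,0],P[...,1],P[...,2]
    ok=D['d']>0
    def st(n,m):
        p=P[m]
        if len(p)<6: print(c,n,len(p));return
        q=p[:,:2]-np.median(p[:,:2],0); w,vv=np.linalg.eigh(q.T@q); a=vv[:,1]; a=a*np.sign(a[1]) if a[1] else a
        print(c,n,len(p),'med',np.round(np.median(p,0),3),'min',np.round(np.percentile(p,2,axis=0),3),'max',np.round(np.percentile(p,98,axis=0),3),'ang from +y',np.round(np.degrees(np.arctan2(-a[0],a[1])),1))
    yel=ok&(H>20)&(H<33)&(S>150)&(y<0.42)&(y>.15)&(x>.4)&(x<.56)
    st('wedge',yel&(z>0.005)); st('handletop',yel&(z>.06)&(z<.075)); st('wedge low',yel&(z<.05))
    grn=ok&(H>60)&(H<90)&(S>100)&(z<.02); st('mat',grn)
    red=ok&((H<6)|(H>174))&(S>150)
    st('clip',red&(z>.1)&(y<0)); st('clip top',red&(z>.12)&(y<0)&(y>-.12)); st('other',red&(y>0.03)&(y<.14)&(z>.02)&(x>.5))
    ax=ok&(S<60)&(V>90)&(x>.57)&(x<.69)&(y<0.02)&(y>-.2)&(z>.096)&(z<.108); st('axletop',ax)
    st('axfront',ax&(y>-.07)); 
    st('blue',ok&(H>100)&(H<125)&(S>150)&(x>.57)&(x<.7)&(y<0)&(z>.125))
E
```

```text
top wedge 349 med [0.467 0.323 0.057] min [0.457 0.233 0.013] max [0.478 0.36  0.072] ang from +y -0.2
top handletop 169 med [0.467 0.342 0.069] min [0.456 0.323 0.065] max [0.478 0.36  0.072] ang from +y 4.0
top wedge low 170 med [0.467 0.278 0.034] min [0.459 0.229 0.01 ] max [0.475 0.323 0.048] ang from +y -0.4
top mat 1115 med [0.48  0.334 0.004] min [0.431 0.213 0.001] max [0.534 0.449 0.007] ang from +y -7.3
top clip 245 med [ 0.636 -0.073  0.13 ] min [ 0.615 -0.084  0.102] max [ 0.66  -0.064  0.134] ang from +y -84.4
top clip top 212 med [ 0.638 -0.074  0.131] min [ 0.615 -0.083  0.127] max [ 0.661 -0.063  0.134] ang from +y -85.6
top other 729 med [0.696 0.087 0.031] min [0.537 0.06  0.022] max [0.785 0.116 0.08 ] ang from +y 89.4
top axletop 538 med [ 0.641 -0.119  0.102] min [ 0.628 -0.197  0.097] max [ 0.657 -0.04   0.105] ang from +y 5.1
top axfront 148 med [ 0.637 -0.053  0.101] min [ 0.627 -0.069  0.096] max [ 0.647 -0.037  0.105] ang from +y 3.4
top blue 80 med [ 0.617 -0.091  0.14 ] min [ 0.608 -0.1    0.126] max [ 0.67  -0.084  0.144] ang from +y -86.6
scene wedge 40
[... 395 characters left out ...]
] ang from +y -1.6
scene clip 224 med [ 0.637 -0.077  0.127] min [ 0.612 -0.086  0.101] max [ 0.661 -0.067  0.131] ang from +y -89.4
scene clip top 186 med [ 0.637 -0.077  0.128] min [ 0.612 -0.086  0.123] max [ 0.661 -0.067  0.131] ang from +y -87.8
scene other 573 med [0.561 0.078 0.054] min [0.534 0.052 0.021] max [0.782 0.114 0.077] ang from +y -88.8
scene axletop 360 med [ 0.641 -0.131  0.099] min [ 0.63  -0.199  0.096] max [ 0.656 -0.045  0.103] ang from +y 5.2
scene axfront 28 med [ 0.633 -0.048  0.1  ] min [ 0.626 -0.055  0.097] max [ 0.641 -0.041  0.103] ang from +y -62.7
scene blue 81 med [ 0.615 -0.096  0.136] min [ 0.606 -0.104  0.126] max [ 0.669 -0.089  0.141] ang from +y -86.7
```

```bash
cat > plan.py <<'E'
import sys
from h import *
from scipy.spatial.transform import Rotation as R
# usage: plan.py x y z yawdeg n   (metres, tool straight down)
x,y,z,yaw,n=map(float,sys.argv[1:]); n=int(n)
s=read_state(); p=np.array(s['ee_pos']); r=R.from_euler('xyz',s['ee_rot'])
g=np.array([x,y,z]); rg=R.from_euler('xyz',[180,0,yaw],degrees=True)
print('t',round(s['time'],2),'pos',p.round(4),'rpy',np.degrees(s['ee_rot']).round(1),'F',np.round(s['force'],1),'w',round(s['width'],4))
out=[]
for i in range(n):
    k=n-i; dp=r.inv().apply((g-p)/k)*1000; dr=np.degrees((r.inv()*rg).as_rotvec()/k)
    row=np.r_[dp.round(1),dr.round(2)]; out+=row.tolist()
    p=p+r.apply(row[:3]/1000); r=r*R.from_rotvec(np.radians(row[3:]))
print(out,'max',max(map(abs,out)))
E
python3 plan.py 0.467 0.341 0.15 90 12
```

```text
t 0.9 pos [0.2587 0.6773 0.2089] rpy [180.    0.  159.1] F [-0.  -0.   0.4] w 0.0856
[-26.2, -20.0, 4.9, 0.0, 0.0, 5.76, -28.1, -17.3, 4.9, 0.0, 0.0, 5.76, -29.7, -14.3, 4.9, 0.0, 0.0, 5.76, -31.0, -11.3, 4.9, 0.0, 0.0, 5.76, -31.9, -8.1, 4.9, 0.0, 0.0, 5.76, -32.6, -4.9, 4.9, 0.0, 0.0, 5.76, -32.9, -1.6, 4.9, 0.0, -0.0, 5.76, -32.9, 1.7, 4.9, 0.0, -0.0, 5.76, -32.6, 5.0, 4.9, 0.0, -0.0, 5.75, -31.9, 8.3, 4.9, 0.0, -0.0, 5.76, -30.9, 11.4, 4.9, 0.0, -0.0, 5.75, -29.7, 14.5, 5.0, 0.01, -0.0, 5.76] max 32.9
```

>>> play_rows(
  steps=[-26,-20,5,0,0,5.8,-28,-17,5,0,0,5.8,-30,-14,5,0,0,5.8,-31,-11,5,0,0,5.8,-32,-8,5,0,0,5.8,-32.5,-5,5,0,0,5.8,-33,-1.5,5,0,0,5.8,-33,1.5,5,0,0,5.8,-32.5,5,5,0,0,5.8,-32,8,5,0,0,5.8,-31,11.5,5,0,0,5.8,-30,14.5,5,0,0,5.8],
  jaw=1,
)

```text
time: 1.9
ee_pos: [0.4619, 0.3333, 0.1461]
ee_rot: [-3.142, -0.012, 1.522]
force: [0.2, -0.1, -0.3]
width: 0.0856
```

```bash
python3 plan.py 0.467 0.341 0.10 90 3; python3 - <<'E'
from h import *
ci,im,d=shot('wrist','w1.png')
for f in (search_frame,pinpoint): print(f('wrist','wedge'))
cv2.imwrite('pics/w1.png',cv2.resize(im[:,:,::-1],(768,576)))
E
```

```text
t 1.9 pos [0.4619 0.3333 0.1461] rpy [-180.    -0.7   87.2] F [ 0.2 -0.1 -0.3] w 0.0856
[2.5, 1.6, 15.4, 0.0, -0.23, -0.94, 2.5, 1.6, 15.4, 0.01, -0.23, -0.94, 2.5, 1.6, 15.4, 0.0, -0.22, -0.93] max 15.4
[{'point': [261.8, 185.8], 'conf': 0.71}]
[{'point': [262.7, 163.1], 'conf': 0.55}]
```

View pics/w1.png

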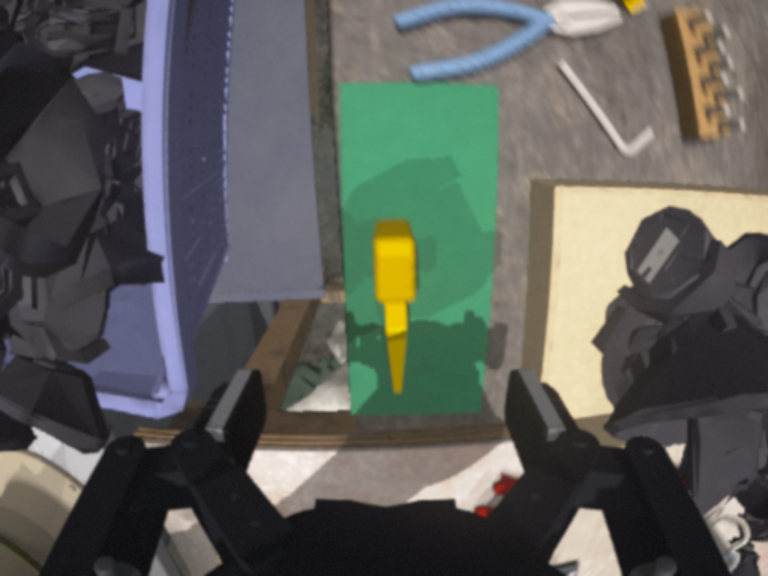

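```bash
python3 - <<'E'
from h import *
ci=camera_info('top');P=cloud(ci,np.load('top.npz')['d'])
for x0 in np.arange(.33,.56,.015):
    m=(abs(P[...,0]-x0)<.008)&(abs(P[...,1]-.341)<.02); print(round(x0,3),np.round(np.percentile(P[m][:,2],[5,95]),3) if m.any() else None)
E
```

```text
0.33 [-0.803 -0.335]
0.345 [-0.803 -0.335]
0.36 [-0.805 -0.335]
0.375 [-0.805 -0.792]
0.39 None
0.405 None
0.42 None
0.435 [-0.002  0.007]
0.45 [0.002 0.068]
0.465 [0.042 0.072]
0.48 [0.002 0.071]
0.495 [0.002 0.007]
0.51 [0.002 0.007]
0.525 [0.002 0.006]
0.54 [-0.     0.006]
0.555 [-0.001  0.003]
```

>>> play_rows(
  steps=[2.5,1.7,15,0,-0.2,-1,2.5,1.7,15,0,-0.2,-1,2.5,1.7,15,0,-0.2,-1],
  jaw=0.4,
)

```text
time: 2.3
ee_pos: [0.4694, 0.3424, 0.1035]
ee_rot: [3.137, -0.005, 1.578]
force: [0.1, -0.1, -0.4]
width: 0.0599
```

```bash
python3 plan.py 0.467 0.341 0.028 90 5
```

```text
t 2.3 pos [0.4694 0.3424 0.1035] rpy [179.7  -0.3  90.4] F [ 0.1 -0.1 -0.4] w 0.0599
[-0.4, -0.5, 15.1, 0.05, -0.06, 0.08, -0.3, -0.5, 15.1, 0.05, -0.06, 0.09, -0.3, -0.5, 15.1, 0.05, -0.06, 0.08, -0.3, -0.5, 15.1, 0.05, -0.07, 0.09, -0.4, -0.6, 15.0, 0.06, -0.06, 0.08] max 15.1
```

Off the table edge there is only a drop, so the left finger is clear. Descending and gripping.

>>> play_rows(
  steps=[-0.4,-0.5,15,0,0,0,-0.4,-0.5,15,0,0,0,-0.4,-0.5,15,0,0,0,-0.4,-0.5,15,0,0,0,-0.4,-0.5,14,0,0,0,0,0,0,0,0,0],
)

```text
time: 2.8
ee_pos: [0.4637, 0.3511, 0.0248]
ee_rot: [3.138, -0.011, 1.597]
force: [-1.0, 0.3, 0.3]
width: 0.0599
```

>>> play_rows(
  steps=[0,0,0,0,0,0,0,0,0,0,0,0,0,0,0,0,0,0,0,0,0,0,0,0,0,0,0,0,0,0,0,0,0,0,0,0,0,0,0,0,0,0,0,0,0,0,0,0],
  jaw=-1,
)

```text
time: 3.47
ee_pos: [0.4638, 0.3552, 0.0284]
ee_rot: [3.136, -0.015, 1.603]
force: [-0.4, 0.2, -1.5]
width: 0.023
```

```bash
python3 plan.py 0.467 0.341 0.2 90 6
```

```text
t 3.47 pos [0.4638 0.3552 0.0284] rpy [179.7  -0.9  91.8] F [-0.4  0.2 -1.5] w 0.023
[-1.9, 0.6, -28.6, 0.05, -0.15, 0.3, -2.0, 0.6, -28.6, 0.05, -0.15, 0.3, -2.1, 0.6, -28.6, 0.06, -0.15, 0.3, -2.2, 0.6, -28.6, 0.05, -0.14, 0.3, -2.2, 0.6, -28.6, 0.06, -0.15, 0.31, -2.3, 0.5, -28.7, 0.05, -0.14, 0.3] max 28.7
```

>>> play_rows(
  steps=[0,0,0,0,0,0,0,0,0,0,0,0,0,0,0,0,0,0,0,0,0,0,0,0],
  jaw=0.2,
)

```text
time: 3.8
ee_pos: [0.4642, 0.3552, 0.029]
ee_rot: [3.135, -0.016, 1.602]
force: [-0.4, 0.7, -0.3]
width: 0.0511
```

>>> play_rows(
  steps=[-8,2,0,0,-0.4,-0.8,-6,1,0,0,-0.4,-0.8,0,0,0,0,0,0],
)

```text
time: 4.05
ee_pos: [0.468, 0.3399, 0.0287]
ee_rot: [3.135, 0.0, 1.633]
force: [0.1, -0.3, -0.8]
width: 0.0511
```

```bash
python3 plan.py 0.467 0.341 0.028 90 2; python3 - <<'E'
from h import *
ci,im,d=shot('top');P=cloud(ci,d);H,S,V=cv2.split(cv2.cvtColor(im,cv2.COLOR_RGB2HSV))
m=(d>0)&(H>20)&(H<33)&(S>150)&(P[...,1]<.42)&(P[...,0]>.4)&(P[...,0]<.56)&(P[...,1]>.15)
p=P[m];print(len(p),np.percentile(p,2,axis=0).round(3),np.percentile(p,98,axis=0).round(3))
E
```

```text
t 4.05 pos [0.468  0.3399 0.0287] rpy [179.6   0.   93.6] F [ 0.1 -0.3 -0.8] w 0.0511
[0.6, -0.5, 0.4, 0.19, -0.01, 1.79, 0.5, -0.5, 0.3, 0.2, -0.0, 1.8] max 1.8
259 [0.46  0.231 0.004] [0.478 0.327 0.188]
```

>>> play_rows(
  steps=[0.6,-0.5,0,0.2,0,1.8,0.3,0,0,0.2,0,1.6,0,0,0,0,0,0],
)

```text
time: 4.35
ee_pos: [0.4675, 0.341, 0.0287]
ee_rot: [-3.141, -0.001, 1.566]
force: [0.0, -0.5, 0.5]
width: 0.0516
```

>>> play_rows(
  steps=[0,0,0,0,0,0,0,0,0,0,0,0,0,0,0,0,0,0,0,0,0,0,0,0,0,0,0,0,0,0,0,0,0,0,0,0,0,0,0,0,0,0],
  jaw=-1,
)

```text
time: 4.93
ee_pos: [0.4676, 0.3416, 0.0289]
ee_rot: [-3.141, -0.001, 1.566]
force: [0.3, 0.1, 0.5]
width: 0.0227
```

```bash
python3 plan.py 0.47 0.32 0.24 90 7
```

```text
t 4.93 pos [0.4676 0.3416 0.0289] rpy [-1.80e+02 -1.00e-01  8.98e+01] F [0.3 0.1 0.5] w 0.0227
[-3.0, 0.3, -30.2, -0.0, -0.01, -0.04, -3.1, 0.3, -30.1, -0.01, -0.01, -0.03, -3.1, 0.4, -30.2, -0.0, -0.01, -0.04, -3.1, 0.3, -30.1, -0.01, -0.01, -0.03, -3.0, 0.4, -30.2, -0.0, -0.01, -0.04, -3.1, 0.4, -30.1, -0.01, -0.01, -0.03, -3.0, 0.3, -30.2, -0.0, -0.0, -0.04] max 30.2
```

>>> play_rows(
  steps=[0,0,-15,0,0,0,0,0,-25,0,0,0,-3,0,-28,0,0,0,-8,0,-28,0,0,0,-12,0,-28,0,0,0,-16,0,-28,0,0,0,-20,0,-15,0,0,0,-20,0,-5,0,0,0,-20,0,0,0,0,0],
)

```text
time: 5.68
ee_pos: [0.4652, 0.2429, 0.2056]
ee_rot: [-3.137, 0.001, 1.575]
force: [0.5, 0.6, -2.5]
width: 0.0224
```

```bash
python3 plan.py 0.50 0.125 0.21 92 6; python3 - <<'E'
from h import *
P=cloud(camera_info('top'),np.load('top.npz')['d'])
for y0 in np.arange(.09,.22,.02):
    print(round(y0,2),[ (lambda m: round(float(P[m][:,2].max()),3) if m.any() else None)((abs(P[...,0]-x0)<.02)&(abs(P[...,1]-y0)<.01)) for x0 in (.5,.54,.58,.62,.66,.7)])
E
```

```text
t 5.68 pos [0.4652 0.2429 0.2056] rpy [-1.797e+02  1.000e-01  9.020e+01] F [ 0.5  0.6 -2.5] w 0.0224
[-19.7, 5.7, -0.8, -0.05, 0.01, -0.29, -19.7, 5.6, -0.7, -0.05, 0.01, -0.3, -19.7, 5.5, -0.7, -0.05, 0.01, -0.29, -19.8, 5.4, -0.8, -0.05, 0.01, -0.3, -19.8, 5.3, -0.7, -0.05, 0.0, -0.29, -19.7, 5.3, -0.8, -0.04, 0.01, -0.3] max 19.8
0.09 [0.006, 0.082, 0.078, 0.007, 0.005, 0.032]
0.11 [0.005, 0.081, 0.08, 0.005, 0.005, 0.029]
0.13 [0.005, 0.077, 0.08, 0.006, 0.006, 0.004]
0.15 [0.911, 0.005, 0.005, 0.005, 0.005, 0.005]
0.17 [-0.789, -0.794, 0.057, 0.057, 0.123, 0.056]
0.19 [0.006, 0.007, 0.056, 0.008, 0.168, 0.138]
0.21 [0.009, 0.009, 0.056, 0.178, 0.179, 0.168]
```

>>> play_rows(
  steps=[-20,6,0,0,0,-0.4,-20,6,0,0,0,-0.4,-20,8,0,0,0,-0.4,-18,10,0,0,0,-0.4,-14,16,0,0,0,-0.4,-10,22,0,0,0,-0.4,-5,24,2,0,0,-0.4,0,24,4,0,0,-0.4,0,18,6,0,0,-0.4,0,8,6,0,0,-0.4],
)

```text
time: 6.52
ee_pos: [0.6068, 0.1233, 0.1804]
ee_rot: [-3.127, 0.002, 1.641]
force: [-0.1, -0.0, 0.0]
width: 0.0229
```

```bash
python3 plan.py 0.6225 0.112 0.145 94.5 4
```

```text
t 6.52 pos [0.6068 0.1233 0.1804] rpy [-1.792e+02  1.000e-01  9.400e+01] F [-0.1 -0.   0. ] w 0.0229
[-3.1, 3.8, 8.8, -0.2, 0.03, -0.12, -3.1, 3.8, 8.8, -0.21, 0.03, -0.13, -3.1, 3.8, 8.8, -0.2, 0.04, -0.12, -3.0, 3.7, 8.9, -0.21, 0.03, -0.13] max 8.9
```

>>> play_rows(
  steps=[-3,4,9,-0.2,0,-0.1,-3,4,9,-0.2,0,-0.1,-3,4,9,-0.2,0,-0.1,-2,2,7,-0.2,0,-0.1,0,0,0,0,0,0,0,0,0,0,0,0],
)

```text
time: 7.02
ee_pos: [0.6176, 0.1103, 0.1381]
ee_rot: [-3.134, 0.004, 1.648]
force: [0.1, 0.1, -0.5]
width: 0.0229
```

```bash
python3 plan.py 0.6225 0.112 0.131 94.5 2; python3 - <<'E'
from h import *
for c in ['top','scene']:
    ci,im,d=shot(c);P=cloud(ci,d);H,S,V=cv2.split(cv2.cvtColor(im,cv2.COLOR_RGB2HSV))
    m=(d>0)&(H>20)&(H<33)&(S>150)&(P[...,1]<.2)&(P[...,0]>.55)&(P[...,0]<.7)&(P[...,1]>-.1)&(P[...,2]>.08)
    p=P[m];p=p[np.argsort(p[:,1])];print(c,len(p),'thin end',np.round(p[:8].mean(0),3),'mid',np.round(p[len(p)//2],3))
    if len(p)>20:
        b=p[:,1]; 
        for lo in np.arange(b.min(),b.max(),.015):
            q=p[(b>=lo)&(b<lo+.015)]; print(np.round(np.median(q,0),3),np.round(q[:,2].min(),3),np.round(q[:,2].max(),3))
    cr=im[120:300,250:450]
    cv2.imwrite(f'pics/{c}2.png',cv2.resize(cr[:,:,::-1],None,fx=3.5,fy=3,interpolation=cv2.INTER_CUBIC))
E
```

```text
t 7.02 pos [0.6176 0.1103 0.1381] rpy [-179.6    0.2   94.4] F [ 0.1  0.1 -0.5] w 0.0229
[0.7, 2.6, 3.5, -0.22, 0.11, -0.05, 0.6, 2.5, 3.5, -0.22, 0.12, -0.05] max 3.5<stdin>:5: RuntimeWarning: Mean of empty slice.
  ret = um.true_divide(
Traceback (most recent call last):
IndexError: index 0 is out of bounds for axis 0 with size 0
```

```bash
cat > chk.py <<'E'
from h import *
import sys
ci,im,d=shot('scene');P=cloud(ci,d);H,S,V=cv2.split(cv2.cvtColor(im,cv2.COLOR_RGB2HSV))
m=(d>0)&(H>18)&(H<35)&(S>140)&(P[...,1]<.2)&(P[...,0]>.55)&(P[...,0]<.7)&(P[...,1]>-.12)&(P[...,2]>.07)
p=P[m]
print('wedge',len(p))
if len(p)>5:
  b=p[:,1]
  for lo in np.arange(b.min(),b.max(),.015):
    q=p[(b>=lo)&(b<lo+.015)]
    if len(q): print(np.round(np.median(q,0),3),np.round(q.min(0),3),np.round(q.max(0),3))
r=P[(d>0)&((H<6)|(H>174))&(S>150)&(P[...,1]<.03)&(P[...,1]>-.13)&(P[...,0]<.7)&(P[...,2]>.08)]
if len(r): print('clip',len(r),np.percentile(r,[2,98],axis=0).round(3).tolist())
w=capture('wrist')[0]
a=cv2.resize(im[120:300,250:450],(600,540),interpolation=cv2.INTER_CUBIC); b=cv2.resize(w[100:384,130:400],(0,0),fx=1.2,fy=1.2)
o=np.zeros((600,800,3),np.uint8); o[:270,:300]=cv2.resize(a,(300,270)); 
a=cv2.resize(im[120:300,250:450],(400,360),interpolation=cv2.INTER_CUBIC);o[:]=0;o[:360,:400]=a;o[:384,400:]=cv2.resize(w[90:384,110:416],(400,384))
cv2.imwrite('pics/'+sys.argv[1],o[:384,:,::-1])
E
python3 chk.py c1.png
```

```text
wedge 611
[0.625 0.002 0.118] [ 0.622 -0.007  0.115] [0.63  0.008 0.123]
[0.623 0.016 0.123] [0.619 0.008 0.113] [0.631 0.023 0.13 ]
[0.621 0.031 0.129] [0.618 0.024 0.114] [0.63  0.038 0.137]
[0.619 0.046 0.135] [0.614 0.038 0.113] [0.628 0.053 0.145]
[0.616 0.061 0.143] [0.613 0.053 0.112] [0.628 0.068 0.152]
[0.614 0.076 0.143] [0.611 0.068 0.114] [0.626 0.083 0.152]
[0.611 0.093 0.15 ] [0.602 0.083 0.112] [0.627 0.098 0.21 ]
[0.607 0.104 0.162] [0.593 0.098 0.113] [0.629 0.113 0.178]
[0.604 0.119 0.133] [0.602 0.113 0.115] [0.629 0.128 0.178]
[0.603 0.128 0.144] [0.603 0.128 0.137] [0.604 0.13  0.145]
clip 314 [[0.501, -0.086, 0.08], [0.661, 0.0, 0.131]]
```

View pics/c1.png

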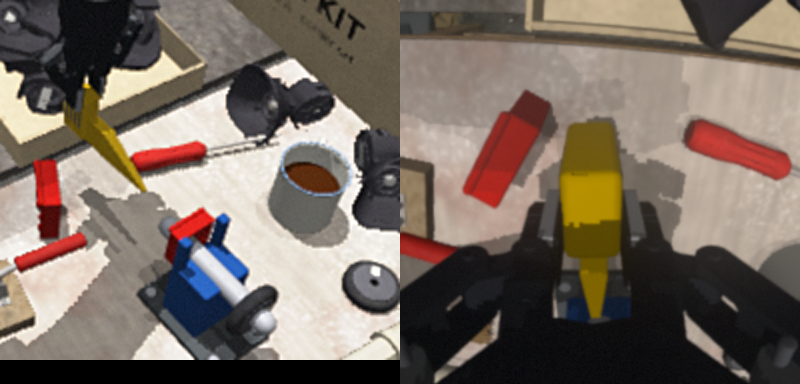

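The wedge is level, with its underside at ~0.112 and its thin end ahead of the axle's free end. It needs ~5 mm in +x and ~7 mm down, then the push.

>>> play_rows(
  steps=[0,3,4,-0.2,0,0,0,2.5,3,-0.2,0,0,0,0,0,0,0,0,0,0,0,0,0,0],
)

```text
time: 7.5
ee_pos: [0.6249, 0.1124, 0.1331]
ee_rot: [3.137, 0.003, 1.649]
force: [-0.0, -1.0, -1.9]
width: 0.0223
```

```bash
python3 plan.py 0.6282 0.038 0.131 94.5 7
```

```text
t 7.5 pos [0.6249 0.1124 0.1331] rpy [1.797e+02 1.000e-01 9.450e+01] F [-0.  -1.  -1.9] w 0.0223
[-10.6, -0.4, 0.3, 0.04, 0.02, 0.0, -10.6, -0.4, 0.3, 0.04, 0.02, 0.0, -10.6, -0.3, 0.3, 0.04, 0.02, 0.0, -10.7, -0.4, 0.3, 0.04, 0.02, 0.0, -10.6, -0.3, 0.3, 0.04, 0.02, 0.0, -10.7, -0.4, 0.4, 0.03, 0.02, 0.0, -10.6, -0.3, 0.3, 0.04, 0.02, 0.01] max 10.7
```

>>> play_rows(
  steps=[-8,-0.3,0.3,0,0,0,-10.5,-0.3,0.3,0,0,0,-10.5,-0.3,0.3,0,0,0,-10.5,-0.3,0.3,0,0,0,-10.5,-0.3,0.3,0,0,0,-10,-0.3,0.3,0,0,0,-6,0,0,0,0,0,0,0,0,0,0,0],
)

```text
time: 8.17
ee_pos: [0.6286, 0.0367, 0.1318]
ee_rot: [3.136, 0.004, 1.647]
force: [-0.0, 0.2, -1.1]
width: 0.0225
```

```bash
python3 plan.py 0.634 -0.0366 0.1305 94.5 10; python3 chk.py c2.png
```

```text
t 8.17 pos [0.6286 0.0367 0.1318] rpy [179.7   0.2  94.4] F [-0.   0.2 -1.1] w 0.0225
[-7.3, -0.0, 0.2, 0.03, 0.02, -0.01, -7.4, -0.0, 0.1, 0.03, 0.02, -0.02, -7.3, -0.0, 0.2, 0.03, 0.02, -0.01, -7.4, -0.0, 0.1, 0.03, 0.02, -0.02, -7.3, -0.0, 0.1, 0.03, 0.02, -0.01, -7.4, -0.0, 0.2, 0.03, 0.02, -0.02, -7.3, -0.1, 0.1, 0.03, 0.03, -0.01, -7.4, -0.0, 0.2, 0.03, 0.02, -0.02, -7.3, -0.1, 0.1, 0.03, 0.03, -0.01, -7.4, -0.1, 0.1, 0.03, 0.02, -0.02] max 7.4
wedge 592
[ 0.64  -0.08   0.107] [ 0.64  -0.08   0.107] [ 0.64  -0.08   0.107]
[ 0.633 -0.054  0.12 ] [ 0.629 -0.06   0.106] [ 0.639 -0.05   0.124]
[ 0.631 -0.042  0.123] [ 0.628 -0.049  0.107] [ 0.639 -0.035  0.133]
[ 0.629 -0.027  0.131] [ 0.625 -0.035  0.106] [ 0.638 -0.02   0.14 ]
[ 0.627 -0.012  0.136] [ 0.624 -0.02   0.107] [ 0.638 -0.005  0.145]
[0.625 0.003 0.135] [ 0.621 -0.005  0.108] [0.639 0.01  0.145]
[0.622 0.02  0.145] [0.61  0.01  0.107] [0.639 0.025 0.202]
[0.617 0.032 0.139] [0.602 0.026 0.11 ] [0.638 0.04  0.172]
[0.615 0.046 0.123] [0.613 0.04  0.109] [0.64  0.055 0.171]
clip 304 [[0.506, -0.086, 0.08], [0.66, 0.001, 0.131]]
```

View pics/c2.png

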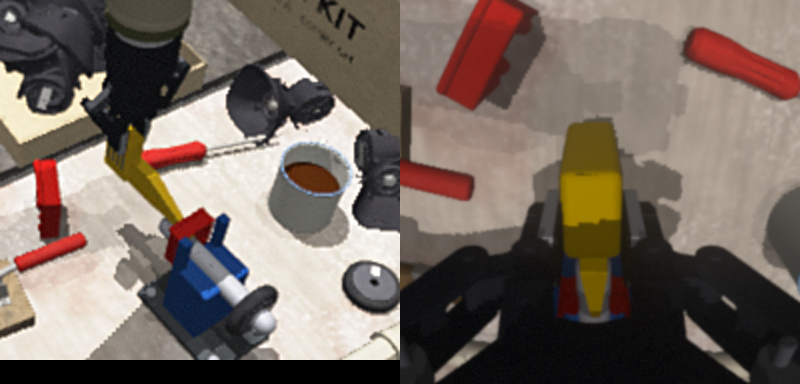

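>>> play_rows(
  steps=[-7,0,0.6,0,0,0,-7.5,0,0.6,0,0,0,-7.5,0,0.6,0,0,0,-7.5,0,0.4,0,0,0,-7.5,0,0.2,0,0,0,-7.5,0,0.2,0,0,0],
)

```text
time: 8.77
ee_pos: [0.6319, -0.0009, 0.1283]
ee_rot: [3.138, -0.004, 1.656]
force: [-0.6, 13.7, 0.4]
width: 0.0225
```

```bash
python3 plan.py 0.634 -0.0366 0.129 94.5 5
```

```text
t 8.77 pos [ 0.6319 -0.0009  0.1283] rpy [179.8  -0.2  94.9] F [-0.6 13.7  0.4] w 0.0225
[-7.2, -0.2, -0.2, 0.04, -0.04, 0.08, -7.1, -0.2, -0.1, 0.04, -0.04, 0.08, -7.2, -0.2, -0.2, 0.04, -0.05, 0.08, -7.1, -0.1, -0.1, 0.05, -0.04, 0.08, -7.2, -0.1, -0.2, 0.04, -0.05, 0.08] max 7.2
```

>>> play_rows(
  steps=[-7.5,-0.2,0,0,0,0,-7.5,-0.2,0,0,0,0,-7.5,-0.2,0,0,0,0,-6,0,0,0,0,0],
)

```text
time: 9.1
ee_pos: [0.6337, -0.0178, 0.1283]
ee_rot: [3.139, -0.019, 1.667]
force: [-0.9, 6.7, 3.2]
width: 0.0228
```

```bash
python3 plan.py 0.634 -0.0366 0.129 94.5 2; python3 chk.py c3.png
```

```text
t 9.1 pos [ 0.6337 -0.0178  0.1283] rpy [179.8  -1.1  95.5] F [-0.9  6.7  3.2] w 0.0228
[-9.4, -0.8, -0.5, 0.08, -0.55, 0.49, -9.4, -0.7, -0.5, 0.07, -0.56, 0.5] max 9.4
wedge 521
[ 0.64  -0.112  0.113] [ 0.637 -0.12   0.102] [ 0.647 -0.105  0.121]
[ 0.638 -0.097  0.119] [ 0.634 -0.104  0.096] [ 0.661 -0.09   0.128]
[ 0.635 -0.087  0.121] [ 0.633 -0.089  0.105] [ 0.643 -0.08   0.131]
[ 0.635 -0.062  0.139] [ 0.63  -0.066  0.131] [ 0.643 -0.06   0.141]
[ 0.63  -0.051  0.134] [ 0.628 -0.059  0.105] [ 0.642 -0.045  0.141]
[ 0.628 -0.035  0.14 ] [ 0.617 -0.045  0.104] [ 0.641 -0.03   0.202]
[ 0.622 -0.023  0.137] [ 0.609 -0.03   0.108] [ 0.646 -0.015  0.168]
[ 0.619 -0.008  0.123] [ 0.618 -0.014  0.107] [0.645 0.    0.167]
[0.63  0.002 0.154] [0.62  0.001 0.143] [0.639 0.002 0.165]
clip 326 [[0.498, -0.087, 0.08], [0.661, -0.001, 0.199]]
```

View pics/c3.png

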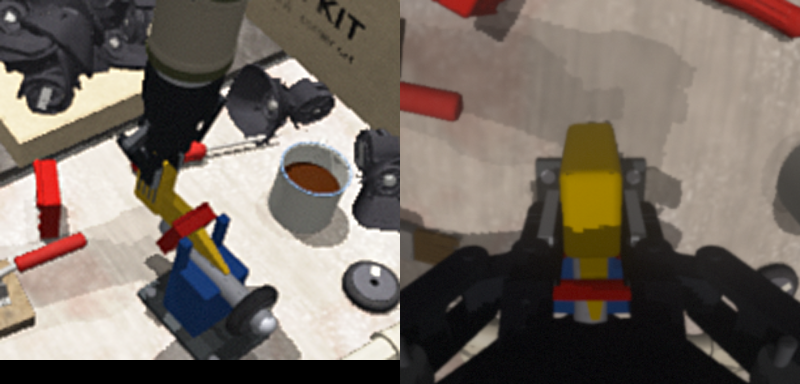

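Spread and lifted: the clip is up on the ramp. I'll push on until it sits on the step.

>>> play_rows(
  steps=[-7,-0.3,0,0,-0.3,0.4,-7,-0.3,0,0,-0.3,0.3,-5,-0.3,0,0,-0.2,0.3,-2,0,0,0,0,0],
)

```text
time: 9.53
ee_pos: [0.6357, -0.04, 0.1286]
ee_rot: [3.137, -0.006, 1.649]
force: [-0.3, 0.3, -0.6]
width: 0.0226
```

```bash
python3 plan.py 0.634 -0.037 0.129 94.5 2
```

```text
t 9.53 pos [ 0.6357 -0.04    0.1286] rpy [179.7  -0.3  94.5] F [-0.3  0.3 -0.6] w 0.0226
[1.5, -0.7, -0.2, 0.13, -0.16, -0.01, 1.6, -0.7, -0.2, 0.13, -0.16, -0.01] max 1.6
```

>>> play_rows(
  steps=[1,0,0,0,0,0,0,0,0,0,0,0,0,0,0,0,0,0,0,0,0,0,0,0],
)

```text
time: 9.87
ee_pos: [0.6352, -0.0413, 0.1283]
ee_rot: [3.138, -0.004, 1.647]
force: [-0.7, 0.7, 0.3]
width: 0.0227
```

```bash
python3 chk.py c4.png|tail -1;python3 plan.py 0.634 -0.037 0.129 94.5 1
```

```text
clip 304 [[0.498, -0.089, 0.08], [0.658, 0.001, 0.155]]
t 9.97 pos [ 0.6352 -0.0413  0.1283] rpy [179.8  -0.2  94.3] F [ 0.2  0.7 -0.9] w 0.0227
[4.4, -0.9, -0.7, 0.22, -0.24, -0.15] max 4.4
```

View pics/c4.png

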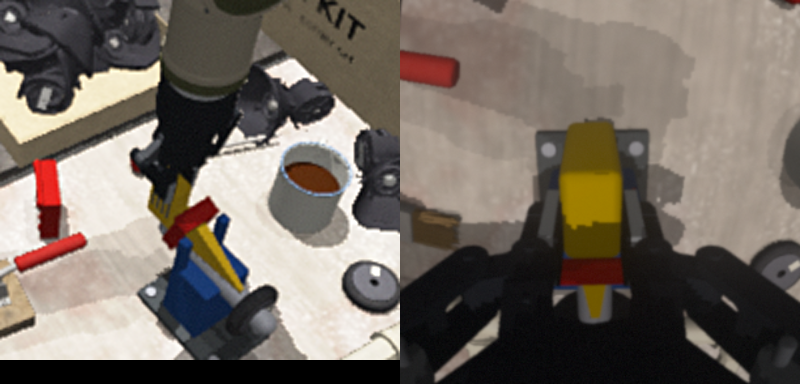

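The clip is freed and sits on the step against the handle. I'll lift gently and tilt the thin end up a little for transport.

>>> play_rows(
  steps=[1,0,-3,0,0,0,0,0,-6,0,0,0,0,0,-8,0,-0.5,0,0,0,-10,0,-0.8,0,0,0,-12,0,-0.8,0,0,0,-14,0,-1,0,0,0,-15,0,-1,0,0,0,-15,0,-1,0,0,0,-12,0,-0.5,0,0,0,-8,0,0,0,0,0,-4,0,0,0],
)

```text
time: 10.88
ee_pos: [0.6341, -0.0335, 0.248]
ee_rot: [3.135, 0.104, 1.647]
force: [-0.3, -0.6, -1.1]
width: 0.0228
```

```bash
python3 plan.py 0.634 -0.04 0.24 94.5 1; python3 chk.py c5.png
```

```text
t 10.88 pos [ 0.6341 -0.0335  0.248 ] rpy [179.6   5.9  94.3] F [-0.3 -0.6 -1.1] w 0.0228
[-5.6, -0.6, 8.6, 0.36, 5.95, -0.13] max 8.6
wedge 632
[ 0.636 -0.112  0.248] [ 0.633 -0.12   0.231] [ 0.645 -0.105  0.256]
[ 0.634 -0.097  0.251] [ 0.631 -0.105  0.229] [ 0.645 -0.09   0.26 ]
[ 0.632 -0.083  0.253] [ 0.629 -0.09   0.225] [ 0.645 -0.075  0.264]
[ 0.63  -0.072  0.242] [ 0.628 -0.075  0.237] [ 0.659 -0.068  0.253]
[ 0.627 -0.048  0.266] [ 0.621 -0.055  0.228] [ 0.642 -0.045  0.288]
[ 0.622 -0.039  0.278] [ 0.618 -0.045  0.224] [ 0.646 -0.03   0.314]
[ 0.62  -0.023  0.245] [ 0.618 -0.03   0.224] [ 0.645 -0.015  0.286]
[ 0.62  -0.013  0.267] [ 0.619 -0.015  0.255] [ 0.621 -0.01   0.271]
clip 392 [[0.514, -0.084, 0.08], [0.66, -0.001, 0.27]]
```

View pics/c5.png

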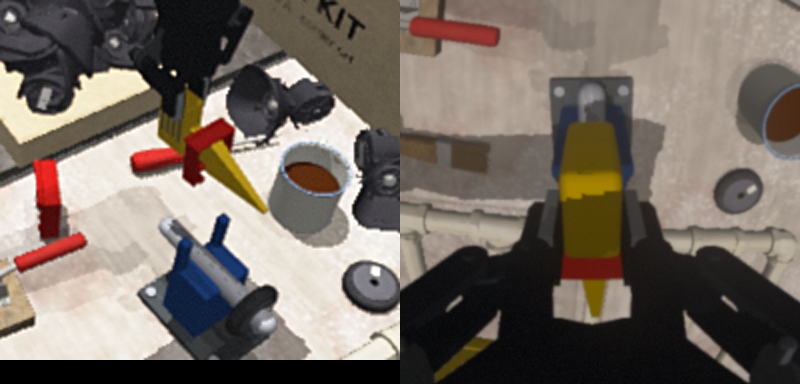

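```bash
cat > smooth.py <<'E'
import sys
from h import *
from scipy.spatial.transform import Rotation as R
# smooth.py x y z pitch yaw n : sinusoidal-speed straight move
x,y,z,pi,yaw,n=map(float,sys.argv[1:]); n=int(n)
s=read_state(); p0=np.array(s['ee_pos']); r0=R.from_euler('xyz',s['ee_rot'])
print('t',round(s['time'],2),p0.round(4),np.degrees(s['ee_rot']).round(1),'F',np.round(s['force'],1))
g=np.array([x,y,z]); w=(r0.inv()*R.from_euler('xyz',[180,pi,yaw],degrees=True)).as_rotvec()
f=(1-np.cos(np.pi*np.arange(n+1)/n))/2
for i in range(n):
    r=r0*R.from_rotvec(w*f[i])
    print(np.r_[(r.inv().apply(g-p0)*(f[i+1]-f[i])*1000).round(1),np.degrees(w*(f[i+1]-f[i])).round(1)].tolist())
E
python3 smooth.py 0.50 0.125 0.235 6 93 12
```

```text
t 10.98 [ 0.6341 -0.0337  0.2473] [179.6   5.9  94.3] F [ 0.8 -0.1 -2.2]
[2.9, -2.1, -0.1, 0.0, -0.0, 0.0]
[8.4, -6.1, -0.3, 0.0, -0.0, 0.1]
[13.4, -9.7, -0.5, 0.0, -0.0, 0.1]
[17.4, -12.7, -0.6, 0.1, -0.0, 0.1]
[20.3, -14.8, -0.7, 0.1, -0.0, 0.2]
[21.7, -15.9, -0.7, 0.1, -0.0, 0.2]
[21.7, -16.0, -0.7, 0.1, -0.0, 0.2]
[20.1, -15.0, -0.7, 0.1, -0.0, 0.2]
[17.3, -12.9, -0.6, 0.1, -0.0, 0.1]
[13.2, -9.9, -0.4, 0.0, -0.0, 0.1]
[8.3, -6.3, -0.3, 0.0, -0.0, 0.1]
[2.8, -2.1, -0.1, 0.0, -0.0, 0.0]
```

>>> play_rows(
  steps=[3,-2,0,0,0,0,8,-6,0,0,0,0,13,-10,-0.5,0,0,0.1,17,-13,-0.6,0,0,0.1,20,-15,-0.7,0,0,0.2,22,-16,-0.7,0,0,0.2,22,-16,-0.7,0,0,0.2,20,-15,-0.7,0,0,0.2,17,-13,-0.6,0,0,0.1,13,-10,-0.4,0,0,0.1,8,-6,-0.3,0,0,0.1,3,-2,0,0,0,0],
)

```text
time: 11.98
ee_pos: [0.4836, 0.1284, 0.2253]
ee_rot: [-3.135, 0.108, 1.617]
force: [0.6, -0.7, -1.6]
width: 0.0226
```

```bash
python3 smooth.py 0.477 0.345 0.16 6 91 12
```

```text
t 11.98 [0.4836 0.1284 0.2253] [-179.6    6.2   92.6] F [ 0.6 -0.7 -1.6]
[3.8, 0.1, 0.7, -0.0, 0.0, 0.0]
[11.1, 0.2, 2.1, -0.0, 0.0, 0.1]
[17.7, 0.3, 3.3, -0.0, 0.0, 0.1]
[23.0, 0.3, 4.3, -0.0, 0.0, 0.2]
[26.8, 0.2, 5.0, -0.0, 0.0, 0.2]
[28.8, 0.2, 5.4, -0.0, 0.0, 0.2]
[28.8, 0.1, 5.4, -0.0, 0.0, 0.2]
[26.8, -0.1, 5.1, -0.0, 0.0, 0.2]
[23.0, -0.1, 4.4, -0.0, 0.0, 0.2]
[17.7, -0.1, 3.4, -0.0, 0.0, 0.1]
[11.1, -0.1, 2.1, -0.0, 0.0, 0.1]
[3.8, -0.0, 0.7, -0.0, 0.0, 0.0]
```

>>> play_rows(
  steps=[4,0.5,0.5,0,0,0,11,0.5,2,0,0,0.1,18,0.5,3,0,0,0.1,23,0.5,4,0,0,0.2,27,0.5,5,0,0,0.2,28,0.5,5,0,0,0.2,28,0.3,5,0,0,0.2,27,0.3,5,0,0,0.2,22,0,4,0,0,0.2,17,0,3,0,0,0.1,10,0,2,0,0,0.1,2,0,0.5,0,0,0],
)

```text
time: 12.98
ee_pos: [0.4891, 0.349, 0.1566]
ee_rot: [3.14, 0.108, 1.571]
force: [0.5, -0.2, -1.6]
width: 0.0225
```

```bash
python3 smooth.py 0.48 0.345 0.08 0 91 10
```

```text
t 12.98 [0.4891 0.349  0.1566] [179.9   6.2  90. ] F [ 0.5 -0.2 -1.6]
[0.1, -0.2, 1.9, 0.0, 0.2, -0.0]
[0.3, -0.7, 5.4, 0.0, 0.4, -0.1]
[0.4, -1.0, 8.5, 0.0, 0.7, -0.1]
[0.4, -1.3, 10.7, 0.0, 0.9, -0.1]
[0.2, -1.4, 11.8, 0.0, 1.0, -0.1]
[0.0, -1.4, 11.8, 0.0, 1.0, -0.1]
[-0.1, -1.3, 10.7, 0.0, 0.9, -0.1]
[-0.2, -1.0, 8.5, 0.0, 0.7, -0.1]
[-0.2, -0.6, 5.4, 0.0, 0.4, -0.1]
[-0.1, -0.2, 1.9, 0.0, 0.2, -0.0]
```

>>> play_rows(
  steps=[0,-0.2,2,0,0.2,0,0.3,-0.7,5,0,0.4,0,0.4,-1,8,0,0.7,0,0.4,-1,11,0,0.9,0,0.2,-1,12,0,1,0,0,-1,12,0,1,0,0,-1,11,0,0.9,0,0,-0.5,8,0,0.7,0,0,0,4,0,0.4,0,0,0,1,0,0,0],
)

```text
time: 13.82
ee_pos: [0.4871, 0.3314, 0.0821]
ee_rot: [3.134, -0.004, 1.556]
force: [0.1, -0.2, -1.7]
width: 0.0227
```

```bash
python3 smooth.py 0.48 0.343 0.030 0 90 8; python3 - <<'E'
from h import *
ci,im,d=shot('scene');P=cloud(ci,d)
a=cv2.resize(im[90:230,140:280],(400,400),interpolation=cv2.INTER_CUBIC); w=capture('wrist')[0]
o=np.hstack([a,cv2.resize(w[90:384,110:416],(400,400))]);cv2.imwrite('pics/c6.png',o[:,:,::-1])
E
```

```text
t 13.82 [0.4871 0.3314 0.0821] [179.6  -0.2  89.1] F [ 0.1 -0.2 -1.7]
[0.4, -0.3, 2.0, 0.0, -0.0, -0.0]
[1.2, -0.8, 5.6, 0.0, -0.0, -0.1]
[1.8, -1.2, 8.4, 0.1, -0.0, -0.1]
[2.2, -1.4, 10.0, 0.1, -0.0, -0.2]
[2.2, -1.4, 10.0, 0.1, -0.0, -0.2]
[1.9, -1.2, 8.4, 0.1, -0.0, -0.1]
[1.3, -0.8, 5.6, 0.0, -0.0, -0.1]
[0.4, -0.3, 2.0, 0.0, -0.0, -0.0]
```

View pics/c6.png

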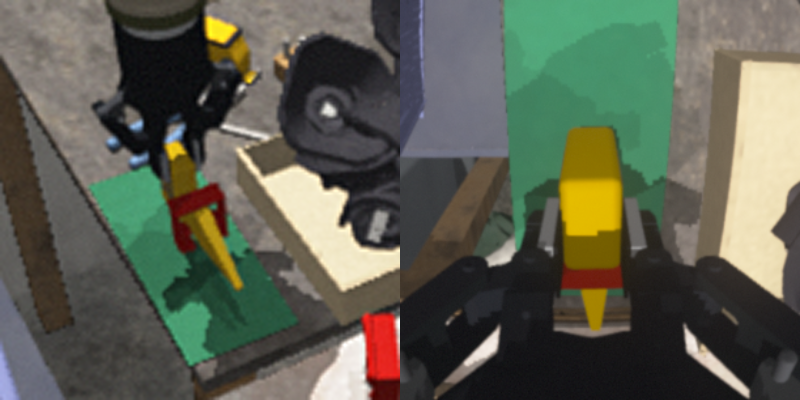

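The clip still rides on the step, centred over the mat. Lowering.

>>> play_rows(
  steps=[0.5,-0.5,3,0,0,0,2,-1,6,0,0,0,3,-1,9,0,0,0,3,-1,10,0,0,0,2,0,8,0,0,0,0,0,4,0,0,0,0,0,3,0,0,0,0,0,2,0,0,0],
)

```text
time: 14.58
ee_pos: [0.4845, 0.3468, 0.0342]
ee_rot: [3.131, -0.006, 1.56]
force: [1.0, -0.2, -1.0]
width: 0.0226
```

```bash
python3 smooth.py 0.483 0.342 0.0292 0 90 4
```

```text
t 14.58 [0.4845 0.3468 0.0342] [179.4  -0.3  89.4] F [ 1.  -0.2 -1. ]
[-0.7, -0.2, 0.7, 0.1, -0.0, -0.1]
[-1.7, -0.5, 1.8, 0.2, -0.1, -0.2]
[-1.7, -0.5, 1.8, 0.2, -0.1, -0.2]
[-0.7, -0.2, 0.7, 0.1, -0.0, -0.1]
```

>>> play_rows(
  steps=[0,0,1.5,0.2,0,0,0,0,1.5,0.2,0,0,0,0,1.2,0.1,0,0,0,0,0.5,0,0,0,0,0,0,0,0,0],
)

```text
time: 15.0
ee_pos: [0.485, 0.3466, 0.0292]
ee_rot: [3.141, -0.006, 1.559]
force: [-0.4, -0.3, -0.5]
width: 0.0228
```

>>> play_rows(
  steps=[0,0,0,0,0,0,0,0,0,0,0,0,0,0,0,0,0,0,0,0,0,0,0,0,0,0,0,0,0,0],
  jaw=0.3,
)

```text
time: 15.42
ee_pos: [0.4857, 0.3467, 0.0302]
ee_rot: [3.139, -0.007, 1.558]
force: [-0.8, -0.6, 0.8]
width: 0.0551
```

```bash
python3 smooth.py 0.483 0.35 0.12 0 90 4|head -1
```

```text
t 15.42 [0.4857 0.3467 0.0302] [179.8  -0.4  89.3] F [-0.8 -0.6  0.8]
```

Now straight up, slightly in +y, away from the clip.

>>> play_rows(
  steps=[0,0,-6,0,0,0,0,0,-12,0,0,0,0,0,-20,0,0,0,0,0,-25,0,0,0,0,0,-30,0,0,0,6,0,-30,0,0,0,20,-10,-25,0,0,0,30,-15,-15,0,0,0,25,-10,0,0,0,0,10,-5,0,0,0,0,0,0,0,0,0,0,0,0,0,0,0,0],
)

```text
time: 16.42
ee_pos: [0.4461, 0.4371, 0.2123]
ee_rot: [3.137, -0.011, 1.553]
force: [0.4, -1.2, 0.7]
width: 0.0556
```

```bash
python3 - <<'E'
from h import *
ci,im,d=shot('scene');P=cloud(ci,d);H,S,V=cv2.split(cv2.cvtColor(im,cv2.COLOR_RGB2HSV))
R_=(d>0)&(P[...,0]>.4)&(P[...,0]<.56)&(P[...,1]>.18)&(P[...,1]<.46)&(P[...,2]>.006)
for n,m in (('wedge',(H>18)&(H<35)&(S>140)),('clip',((H<6)|(H>174))&(S>150))):
    p=P[m&R_]; print(n,len(p),np.percentile(p,[2,98],axis=0).round(3).tolist())
s=read_state();print(s['time'],s['ee_pos'],s['force'])
a=cv2.resize(im[90:230,140:280],(400,400),interpolation=cv2.INTER_CUBIC); w=capture('wrist')[0]
cv2.imwrite('pics/c7.png',np.hstack([a,cv2.resize(w,(533,400))[:,:400]])[:,:,::-1])
E
```

```text
wedge 323 [[0.472, 0.24, 0.008], [0.493, 0.364, 0.068]]
clip 200 [[0.461, 0.299, 0.009], [0.508, 0.319, 0.06]]
16.4667 [0.44620594 0.43666796 0.2120649 ] [-1.01502478  0.01680599 -0.45102105]
```

View pics/c7.png

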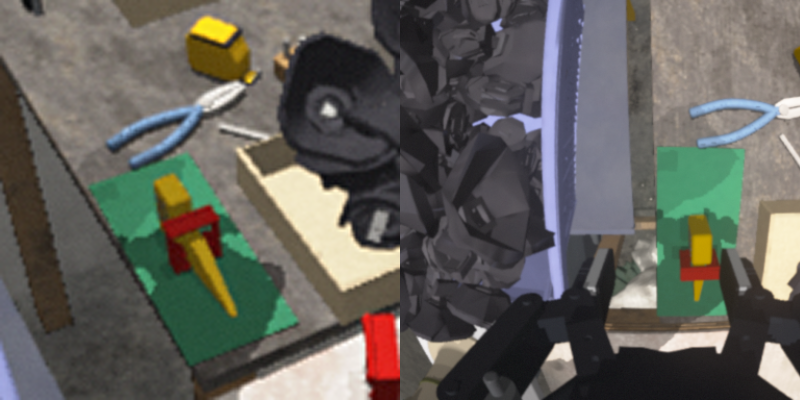

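The wedge and clip both stand on the mat and the gripper is clear of them.

```bash
python3 -c "
from cell import *
print(close_job())"
```

```text
the job is handed in; nothing more can be done
None
```

The clip is off the axle, and both the clip and the wedge are on the green mat. I handed the job in at about 16.5 s; no verdict was reported.

**What I did:** I gripped the wedge by its handle and slid it along the axle, thin end first, under the small clip's bridge. The push measured about 14 N at most, against the stated 5 to 10 N. The clip rode up onto the wedge's step and stayed there for more than 0.3 s. I then lifted both together with a slight tilt, carried them to the mat, set them down and released them.

**Last checks:**
- **Clip:** it stands upright astride the wedge, centred at about (0.485, 0.309). The mat spans x 0.43–0.54 and y 0.20–0.45.
- **Wedge:** its handle is at about (0.485, 0.345) and it lies flat on the mat.
- **Gripper:** it is about 0.2 m up and touching nothing.

**What went wrong:** my first grasp was about 14 mm off-centre because the arm drifted, so I opened, moved over and gripped again before lifting. The top camera could not see the wedge just before the insertion, so I relied on the scene and wrist cameras from there. No check failed at the end.

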